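# Show an organ pipe's mouth to the inspection camera

## Robot

A 6-joint arm with a two-finger parallel gripper is mounted at the origin on the work surface. World frame = base frame: x ahead of the robot, y to its left, z up, the work surface at z = 0. Lengths are in m, angles in rad, forces in N, time in s.
With the tool pointing down it reaches from about 0.35 to 0.775 m from the base axis. Payload 5.5 kg.
Tool frame: the origin (TCP) lies on the centre line of the jaws, within the pads' length; the fingertips stand 11 mm ahead of it and the grasp point (between the pads) lies 8 mm behind it; z points along the fingers, y is the line along which they close (so a half turn about z gives the same grasp; the last joint's range is limited). The gripper opens to 85 mm and grips with 20 to 120 N. Pads are 22 mm wide; open, the fingers measure 114 mm over their backs; the gripper's body (76 mm by 85 mm) begins 54 mm behind the grasp point. The pads swing forward as they close: fully open they stand 13 mm farther back than shut.
Start: joints at [1.089, 0.313, 0.046, 1.304, 0, 1.431], TCP at [0.193, 0.542, 0.221] pointing down, gripper open.
Joint ranges: [-2.76, 2.76], [-0.86, 1.69], [-1.03, 1.26], [-2.2, 2.34], [-1.47, 1.5], [-3.14, 3.14]. Speed limits (rad/s): [2.57, 2.57, 3.14, 3.14, 3.14, 3.14].

## Interface

Orientations are given as a unit quaternion [w, x, y, z].
In Python, from workcell import get_state, eyes, env gives the robot as it stands.
- The arm moves only by the shell command python3 -m inch 'ROWS' [OPENING] [FORCE]. ROWS is JSON, one flat list of numbers, 4 for each row, row after row: the shift along the tool's x, y, z in cm, then the turn about the tool's z in rad. A call has exactly 5 rows; each row shifts and turns the commanded pose from where the row before left it, along the tool's axes as they then stand; what a row does not reach is not made up. A row lasts 1/12 s, in which the tool goes at most 41.7 mm and 7.16 degrees, less where a joint would pass 70% of its speed; a pose out of reach is approached as far as the arm can. A call is refused whole if a number of a shift passes 4.17 or a number of a turn 0.125, either way. A call with a gripper value outside its range is refused whole. OPENING is the opening, from -1 (shut) to 1 (fully open), set as the call begins (- or left out, the last holds). The fingers move at their own pace and stop on an object; FORCE is the grip in N (left out, the last holds). Time passes only in rows, so rows that do not move let the fingers close, or fill a call up. It gives the time, the measured TCP pose, the force, the opening and the grip force at its end, in the units of the state.
- get_state(): the state, without advancing time (a new reading comes with each control period).
- eyes.read_camera(name): name is "side" or "top"; returns the picture (480x640x3 uint8, red, green, blue); there is no depth.
- eyes.camera_info(name): a dict with "fovy" (degrees; the focal length in pixels is half the picture's height over the tangent of half this angle, whatever the lens; pixels are square), "cx", "cy" (the principal point, pixels), "xyz" and "orientation" of the camera in the world. Camera axes: x right, y down, z forward; pixel columns grow to the right and rows downward; lengths in m; the calibration is good to about 2 mm. A picture is of the moment at which its call begins. camera_info takes no time and is no camera call.
- env.hand_in(): hands the job in; it is judged then, once.
The state is a dict: "clock": time; "joint_pos": joint angles; "qvel": joint speeds; "tau": joint torques, N m; "tcp_pos": TCP position; "orientation": TCP orientation; "wrist_force": force on the tool from outside, world axes, zero at the start; "ft_torque": the same for the moment, N m; "finger_gap": finger opening in m; "grip_force": force on a finger pad.
Only numpy, scipy, OpenCV 4.12 (cv2) and the standard library are available. Lean on these libraries where they do the work, as an engineer would, in place of code of your own. Each camera call takes 0.05 s, during which the arm holds its last target. There are 200 camera calls.

## Task

Of the four wooden organ pipes in the rack, draw out the one with the 134 mm body (second longest, foot not counted) and hold it upright in front of the inspection camera, its mouth level with the lens, facing squarely into it, 100 mm from the lens glass. Finish while still holding it there in the air, steady. Leave the other pipes standing in the rack, do not touch the camera or its stand, and do not disturb the jar, tin, brass cone or chisel.

Things in the scene. Friction and masses are not known exactly. Their poses are not given: they have to be found in the camera images.
- rack: Fixed wooden rack, 110 (x) by 340 (y) mm, 58 mm high: a 16 mm toe board with four blind holes and, on pillars, a 10 mm rackboard (top at 58 mm) with a 16 mm hole over each. Origin: centre of its underside on the bench. The pipes stand upright at y = -120, -40, 40, 120 mm, x = 0; which stands where changes.
- pipe_110: Loose open wooden organ pipe: flat-sided body 24 (its y) x 29 (x) x 110 mm (z) on a round foot 60 mm long, 14 mm thick, toe 9 mm. Origin: centre of the toe; body from z = 60 to 170 mm, +z up, mouth on +x (about away from the robot in the rack). Low on that side a dark cap, 27 mm high, 6 mm proud. Top open, walls 4 mm. In the rack the toe is 10 mm above the bench. 50 to 100 g.
- pipe_122: Loose open wooden organ pipe: flat-sided body 26 (its y) x 31 (x) x 122 mm (z) on a round foot 60 mm long, 14 mm thick, toe 9 mm. Origin: centre of the toe; body from z = 60 to 182 mm, +z up, mouth on +x (about away from the robot in the rack). Low on that side a dark cap, 27 mm high, 6 mm proud. Top open, walls 4 mm. In the rack the toe is 10 mm above the bench. 50 to 100 g.
- pipe_134: Loose open wooden organ pipe (the wanted one): flat-sided body 28 (its y) x 33 (x) x 134 mm (z) on a round foot 60 mm long, 14 mm thick, toe 9 mm. Origin: centre of the toe; body from z = 60 to 194 mm, +z up, mouth on +x (about away from the robot in the rack). Low on that side a dark cap, 27 mm high, 6 mm proud. Top open, walls 4 mm. In the rack the toe is 10 mm above the bench. 50 to 100 g.
- pipe_146: Loose open wooden organ pipe: flat-sided body 30 (its y) x 35 (x) x 146 mm (z) on a round foot 60 mm long, 14 mm thick, toe 9 mm. Origin: centre of the toe; body from z = 60 to 206 mm, +z up, mouth on +x (about away from the robot in the rack). Low on that side a dark cap, 27 mm high, 6 mm proud. Top open, walls 4 mm. In the rack the toe is 10 mm above the bench. 50 to 100 g.
- pipe_134_mouth (a point): Centre of the mouth of the wanted pipe: the 8 mm high slot just above the cap, on the pipe's +x side, 92 mm above the toe and 16.5 mm from the pipe's centre line. Axes as the pipe's own: +x points straight out of the mouth.
- pipe_134_axis (a point): Point on the centre line of the wanted pipe at the height of its mouth: 92 mm above the toe, 16.5 mm behind the mouth. Axes as the pipe's own.
- stand: Fixed stand of the inspection camera: a dark 130 (x) by 110 (y) by 14 mm base with an upright 18 mm column, topped at 262 mm, 35 mm behind its middle (+x). Origin: centre of its underside on the bench. The camera looks along the stand's own -x, level.
- camera_head (a joint): Height setting of the camera head on the column, in m: 0 puts the lens centre 170 mm above the bench, 0.05 puts it 220 mm above. Held by a clamp; not to be moved. The head is a grey level barrel with a black ring light 52 mm across at its front.
- lens (a point): Centre of the lens glass at the front of the camera head, 65 mm ahead (-x) of the stand's middle. Axes as the stand's: the camera looks along -x, level.
- focus (a point): The point in the air where the camera is in focus: 100 mm straight out from the lens glass, at the lens's height. Axes as the stand's: +x points back into the lens.
- jar: Bystander: amber glass jar with metal lid, 68 mm across, 75 mm high. Origin: centre of its underside.
- tin: Bystander: blue-banded steel tin, 64 mm across, 100 mm high. Origin: centre of its underside.
- cone: Bystander: brass tuning cone standing on its wide end, 48 mm across, 95 mm high. Origin: centre of its underside.
- chisel: Bystander: bench chisel lying down, 250 mm long along its x, 27 mm thick at the handle. Origin: mid-length, on the bench.

How it is judged:
On the way:
1. the 134 mm pipe is drawn up out of the rack, held in the fingers, its toe clear above the rackboard (z of pipe_134 in the frame of rack above 0.065 m and contact force between pipe_134 and the fingers above 0.5 N), for 0.2 s.
At the end, for the whole second after the job is handed in: The 134 mm pipe is held still in the air by the fingers alone, upright within 7 degrees, mouth facing the lens within 10 degrees, its centre within 12 mm along each axis of the point 100 mm straight out from the lens glass; the other three pipes stand in their places (x of pipe_134_mouth in the frame of focus between -0.012 and 0.012 m and y of pipe_134_mouth in the frame of focus between -0.012 and 0.012 m and z of pipe_134_mouth in the frame of focus between -0.012 and 0.012 m and x of pipe_134_axis in the frame of focus below 0 m and angle between the x axis of pipe_134 and the x axis of focus, either way round below 0.17 rad and angle between pipe_134's own z axis and vertical below 0.12 rad and height (world z) of pipe_134 above 0.05 m and contact force between pipe_134 and the fingers above 0.5 N and linear speed of pipe_134 below 0.02 m/s and angular speed of pipe_134 below 0.15 rad/s and contact force between pipe_134 and rack below 0.1 N and contact force between pipe_134 and stand below 0.1 N and contact force between pipe_134 and jar below 0.1 N and contact force between pipe_134 and tin below 0.1 N and contact force between pipe_134 and cone below 0.1 N and contact force between pipe_134 and chisel below 0.1 N and contact force between pipe_134 and pipe_110 below 0.1 N and contact force between pipe_134 and pipe_122 below 0.1 N and contact force between pipe_134 and pipe_146 below 0.1 N and angle between each of pipe_110, pipe_122, pipe_146's own z axis and vertical below 0.15 rad and distance of each of pipe_110, pipe_122, pipe_146 from where it was at the start of the episode below 0.02 m); the arm keeps its last pose, push and grip.
It fails at once if another pipe is tipped or pulled from its place (angle between any of pipe_110, pipe_122, pipe_146's own z axis and vertical above 0.2 rad or distance of any of pipe_110, pipe_122, pipe_146 from where it was at the start of the episode above 0.025 m).
It fails at once if the camera or its stand is touched (more than 0.5 N) (contact force between stand and anything else above 0.5 N).
It fails at once if the jar, tin, brass cone or chisel is moved by more than 15 mm (distance of any of jar, tin, cone, chisel from where it was at the start of the episode above 0.015 m).
It also fails if it takes over 45 s, if anything falls off the work surface, if the arm or the gripper's body presses on something with over 40 N, if the wrist force passes 120 N, or if a joint passes its speed limit or range.

## Working session

There is one attempt and no reset: what is moved stays moved. The work goes in short steps, Python scripts to look and compute and a shell command to move; the robot and the scene stay as the last step left them, time stands still between calls to the robot, and variables do not carry over. Pictures are saved under pics/ and viewed, at most 10 in all, crops included, and the job is handed in when it is done.

```bash
ls; mkdir -p pics; python3 - <<'E'
from workcell import get_state, eyes
import cv2
print(get_state())
for n in("side","top"):
    print(n,eyes.camera_info(n)); cv2.imwrite(f"pics/{n}0.png",eyes.read_camera(n)[:,:,::-1])
E
```

```text
pics
{'clock': 0.0, 'joint_pos': array([1.08939630e+00, 3.14016694e-01, 4.49702375e-02, 1.30360035e+00,
       1.54334065e-05, 1.43118983e+00]), 'qvel': array([-8.81933387e-05,  8.13885921e-04,  1.88220249e-03, -5.20335791e-04,
       -2.66312850e-03,  8.46664583e-04]), 'tau': array([ 6.47234083e-04, -4.80622852e+01,  2.98534441e+01,  1.92880217e-02,
        9.58396276e-05, -2.98773230e-06]), 'tcp_pos': array([0.19248566, 0.5412589 , 0.22029605]), 'orientation': array([-2.90044042e-04,  1.70066051e-01,  9.85432231e-01, -8.78638750e-04]), 'wrist_force': array([ 0.12971156, -0.44458258,  0.27163734]), 'ft_torque': array([0.03498801, 0.04760952, 0.03832537]), 'grip_force': 0.0, 'finger_gap': 0.0856651141532228}
side {'fovy': 50.26387697680158, 'cx': 327.0082097915407, 'cy': 255.62520831475155, 'xyz': array([0.95490871, 0.71326195, 0.8794678 ]), 'orientation': array([-0.10768194,  0.25255804,  0.88138619, -0.3844183 ])}
top {'fovy': 51.1964967824963, 'cx': 320.2197309996138, 'cy': 247.96148472097047, 'xyz': array([0.49767388, 0.0271639 , 1.12970735]), 'orientation': array([-0.00953583,  0.71633065, -0.69752365,  0.01549893])}
```

View pics/side0.png

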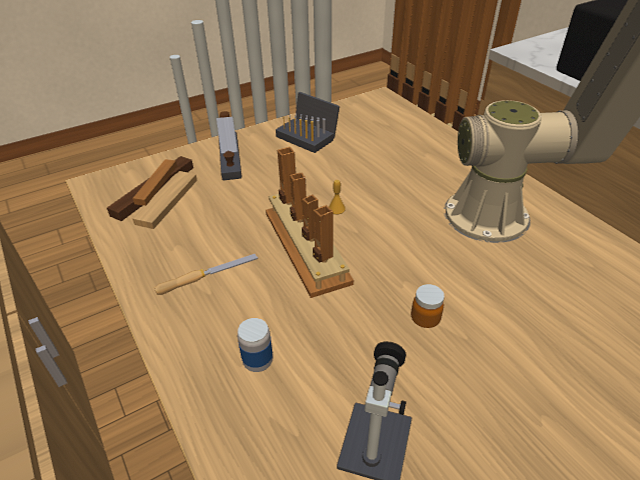

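View pics/top0.png

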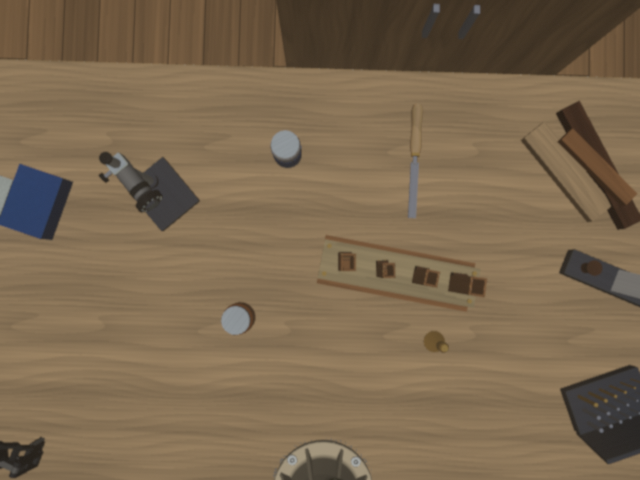

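```bash
cat > h.py <<'E'
import numpy as np, cv2
from scipy.spatial.transform import Rotation as R
from workcell import get_state, eyes
def cam(n):
    c=eyes.camera_info(n); f=240/np.tan(np.radians(c["fovy"])/2)
    return c["xyz"],R.from_quat(np.roll(c["orientation"],-1)).as_matrix(),f,c["cx"],c["cy"]
def ray(n,p):
    o,M,f,cx,cy=cam(n); d=M@np.array([(p[0]-cx)/f,(p[1]-cy)/f,1]); return o,d/np.linalg.norm(d)
def onz(n,p,z): o,d=ray(n,p); return o+d*(z-o[2])/d[2]
def proj(n,X):
    o,M,f,cx,cy=cam(n); q=M.T@(np.array(X)-o); return q[:2]/q[2]*f+[cx,cy]
def tri(a,b):
    (o1,d1),(o2,d2)=ray("side",a),ray("top",b)
    s=np.linalg.lstsq(np.c_[d1,-d2],o2-o1,rcond=None)[0]; p,q=o1+s[0]*d1,o2+s[1]*d2
    return (p+q)/2,np.linalg.norm(p-q)
E
python3 - <<'E'
from h import *
s=cv2.imread("pics/side0.png");t=cv2.imread("pics/top0.png")
r=lambda a,w,h:cv2.resize(a,(w,h),interpolation=cv2.INTER_CUBIC)
cv2.imwrite("pics/z1.png",np.vstack([r(t[230:315,310:500],800,358),]))
cv2.imwrite("pics/z2.png",r(s[140:300,260:360],375,600))
cv2.imwrite("pics/z3.png",np.hstack([r(s[330:480,330:430],400,600),r(t[140:240,90:210],400,333).repeat(1,0) if 0 else cv2.copyMakeBorder(r(t[140:240,90:210],400,333),0,267,0,0,cv2.BORDER_CONSTANT)]))
E
```

```text
(no output)
```

View pics/z1.png

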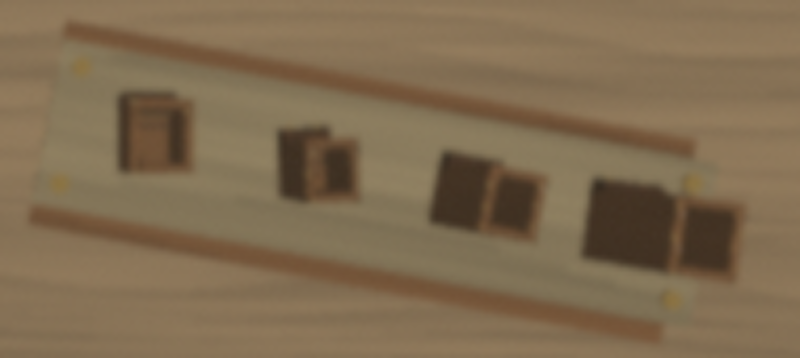

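View pics/z2.png

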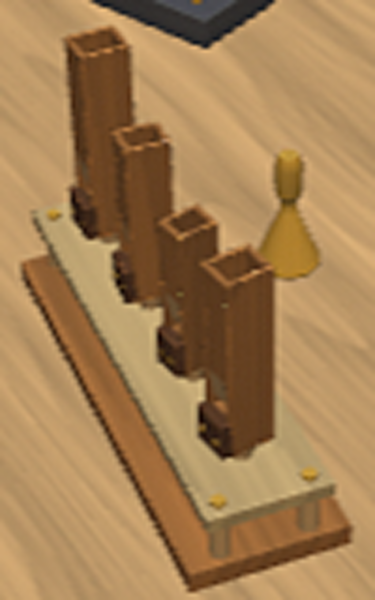

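View pics/z3.png

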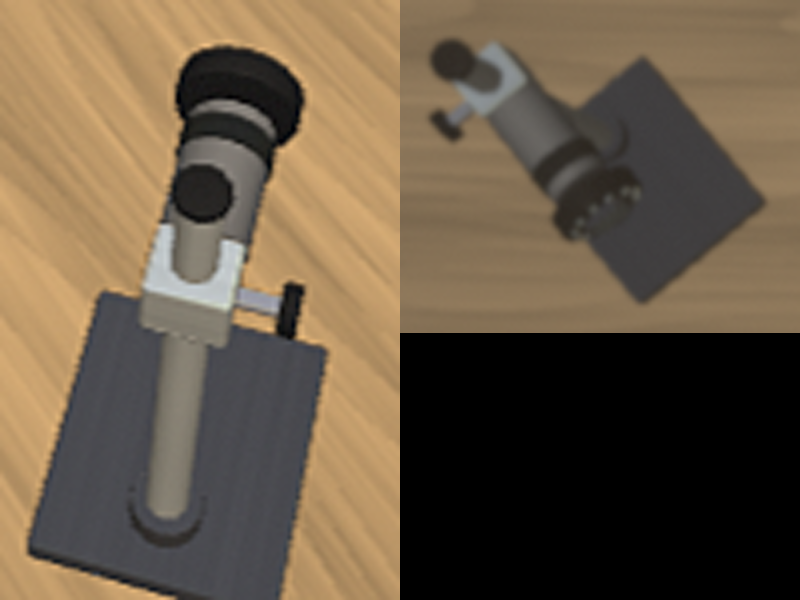

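```bash
python3 - <<'E'
from h import *
T=lambda p:np.array(p)/4.2105+[310,230]
S=lambda p:np.array(p)/3.75+[260,140]
for n,a,b,y in [("A",(237,265),(163,134),.12),("B",(190,222),(332,169),.04),("C",(140,137),(517,206),-.04),("D",(98,42),(710,239),-.12)]:
    print(n,*[np.round(v,4) for v in tri(S(a),T(b))])
# rack: board corners top z=.058 toe board z=.016
U=lambda p:(np.array(p)-[400,0])/3.3333+[90,140]
print("toe corners",[np.round(onz("top",T(p),.016)[:2],4) for p in [(66,23),(695,142),(662,342),(30,207)]])
print("screws",[np.round(onz("top",T(p),.058)[:2],4) for p in [(82,66),(694,184),(672,299),(60,183)]])
k=[onz("top",U(p),.014)[:2] for p in [(643,57),(765,203),(640,303)]]
V=lambda p:np.array(p)/4+[330,330]
ks=[onz("side",V(p),.014)[:2] for p in [(102,292),(327,350),(30,552)]]
print(np.round(k,4),np.round(ks,4))
for q in (k,[ks[1],ks[0],ks[2]]): print(np.linalg.norm(q[0]-q[1]),np.linalg.norm(q[1]-q[2]),np.dot(q[0]-q[1],q[2]-q[1]))
u=k[0]-k[1]; u/=np.linalg.norm(u); c=(k[0]+k[2])/2
u2=ks[2]-ks[0];u2/=np.linalg.norm(u2);c2=(ks[1]+ks[2])/2
for u_,c_ in((u,c),(u2,c2)):
    L=c_-.065*u_
    print("stand",c_,"ax",u_,np.arctan2(u_[1],u_[0]),"lens",L)
    for n,p in(("top",U((608,210))),("top",U((597,203))),("side",V((243,85)))):
        o,d=ray(n,p); s=np.dot(L-o[:2],d[:2])/np.dot(d[:2],d[:2]); print(n,o+s*d)
print(tri(V((240,95)),U((597,203))))
print("jar",onz("top",(236,320),.075),"tin",onz("top",(286,144),.1),"cone",onz("top",(434,341),.01),"colfoot",onz("side",V((167,515)),.014))
E
```

```text
A [ 0.5054 -0.0331  0.2009] 0.0024
B [ 0.4916 -0.1113  0.1768] 0.0029
C [ 0.4783 -0.1937  0.1865] 0.0006
D [ 0.4658 -0.2717  0.2117] 0.0027
toe corners [array([0.5654, 0.0069]), array([ 0.5113, -0.3276]), array([ 0.4055, -0.3118]), array([0.4678, 0.0233])]
screws [array([ 0.5412, -0.0011]), array([ 0.4895, -0.314 ]), array([ 0.4308, -0.3037]), array([0.4815, 0.0086])]
[[0.7312 0.3754]
 [0.6351 0.2903]
 [0.5659 0.3712]] [[0.6379 0.2985]
 [0.5665 0.3786]
 [0.7344 0.3856]]
0.12831792700241756 0.1065007145943296 0.00023011698214608564
0.10728903203507074 0.13008803552341303 9.158390753191258e-05
stand [0.64852628 0.37331426] ax [0.7484808  0.66315646] 0.7250280827451824 lens [0.59987502 0.33020909]
top [0.60417401 0.32869067 0.21483901]
top [0.60547839 0.32820247 0.23460523]
side [0.59746917 0.33246738 0.18618805]
stand [0.65048113 0.38212437] ax [0.74238121 0.66997771] 0.7341787655529354 lens [0.60222636 0.33857582]
top [0.6070622  0.33686778 0.19002866]
top [0.60840129 0.33636452 0.21033637]
side [0.60274552 0.33808849 0.19642191]
(array([0.60875331, 0.34144207, 0.19786224]), np.float64(0.0028841145799304315))
jar [0.37961336 0.19099044 0.075     ] tin [0.74770176 0.09549583 0.1       ] cone [ 0.33702837 -0.2404892   0.01      ] colfoot [0.67507166 0.40346098 0.014     ]
```

The side view shows four pipes with tops near (323,211), (311,199), (297,177) and (286,151). The camera's ring light is at (390,352) and its stand base is below it. In the top view the pipe tops are at (349,262), (389,270), (433,279) and (479,287). Triangulated top heights are .201, .177, .187 and .212, so the leftmost pipe is the 134 mm one, at about (.506,-.033). The lens is near (.601,.335,.198).

Next I raise the tool and go above the pipe.

```bash
python3 -m inch '[-0.5,-0.4,-1.4,0,-1,-1,-1.5,0,-1.5,-1.5,-1.5,0,-2.4,-2.2,-1.3,0,-2.4,-2.2,-1.3,0]' 0.4 40
python3 -m inch '[-2.4,-2.2,0,0,-2.4,-2.2,0,0,-2.4,-2.2,0,0,-2.4,-2.2,0,0,-2.4,-2.2,0,0]'
python3 -m inch '[-2.4,-2.2,0,0,-2.4,-2.2,0,0,-2.4,-2.2,0,0,-2.4,-2.2,0,0,-2.4,-2.2,0,0]'
python3 -m inch '[-2.4,-2.2,0,0,-2.4,-2.2,0,0,-2.4,-2.2,0,0,-2.4,-2.2,0,0,-2.4,-2.2,0,0]'
python3 -c "from workcell import get_state as g;s=g();print(s['joint_pos'],s['orientation'])"
```

```text
clock: 0.52
tcp_pos: [0.2417, 0.446, 0.2912]
orientation: [-0.0, 0.169, 0.986, -0.0]
wrist_force: [0.2, 0.2, -0.0]
finger_gap: 0.06
grip_force: 0.0
clock: 0.93
tcp_pos: [0.3181, 0.3015, 0.2909]
orientation: [-0.0, 0.17, 0.985, -0.0]
wrist_force: [0.5, 0.1, 0.5]
finger_gap: 0.0598
grip_force: 0.0
clock: 1.35
tcp_pos: [0.3944, 0.1576, 0.291]
orientation: [-0.0, 0.17, 0.985, 0.0]
wrist_force: [-0.1, -0.3, -0.6]
finger_gap: 0.0599
grip_force: 0.0
clock: 1.77
tcp_pos: [0.4705, 0.0137, 0.2909]
orientation: [-0.0, 0.17, 0.985, 0.0]
wrist_force: [0.4, 0.6, -0.1]
finger_gap: 0.0599
grip_force: 0.0
[-1.41832815e-01  9.84363673e-02 -5.47089579e-02  1.41823726e+00
  2.02998028e-04  2.00264757e-01] [-2.95970612e-04  1.70215945e-01  9.85406736e-01  9.28928133e-05]
```

```bash
python3 -m inch '[-1.8,-1.2,0,0,-1.6,-1,0,0,-1,-0.7,0,0,-0.5,-0.3,0,0,0,0,0,-0.06]'
python3 -m inch '[0,0,0,-0.06,0,0,0,-0.05,0,0,0,0,0,0,0,0,0,0,0,0]'
python3 - <<'E'
from h import *
for n in("side","top"): cv2.imwrite(f"pics/{n}1.png",eyes.read_camera(n)[:,:,::-1])
s=cv2.imread("pics/side1.png");t=cv2.imread("pics/top1.png")
r=lambda a,w,h:cv2.resize(a,(w,h),interpolation=cv2.INTER_CUBIC)
cv2.imwrite("pics/z4.png",np.hstack([r(s[120:320,240:373],400,600),r(t[200:320,280:360],400,600)]))
E
```

```text
clock: 2.18
tcp_pos: [0.5061, -0.0319, 0.2906]
orientation: [-0.0, 0.141, 0.99, 0.0]
wrist_force: [0.3, 0.6, 1.0]
finger_gap: 0.0595
grip_force: 0.0
clock: 2.6
tcp_pos: [0.5055, -0.0308, 0.2913]
orientation: [-0.0, 0.086, 0.996, 0.0]
wrist_force: [1.1, 0.8, -0.2]
finger_gap: 0.0599
grip_force: 0.0
```

View pics/z4.png

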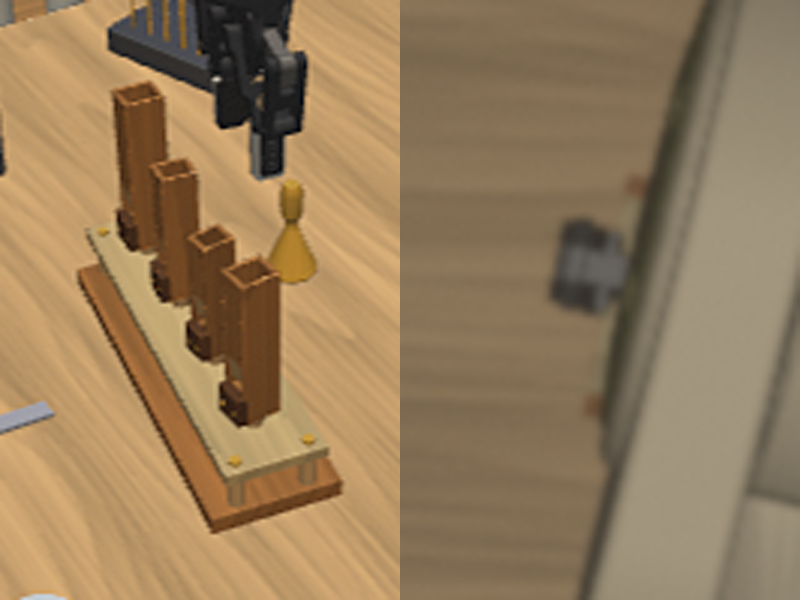

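```bash
python3 -c "
from h import *
print(proj('side',(.511,-.002,.28)))"
python3 -m inch '[0,0.1,2,0,0,0,2,0,0,0,2,0,0,0,1.5,0,0,0,1,0]'
python3 -m inch '[0,0,1,0,0,0,1,0,0,0,1,0,0,0,0.4,0,0,0,0,0]'
```

```text
[327.97857062 188.38751686]
clock: 3.12
tcp_pos: [0.5051, -0.03, 0.2045]
orientation: [-0.001, 0.086, 0.996, 0.0]
wrist_force: [-0.9, -0.5, -0.2]
finger_gap: 0.0595
grip_force: 0.0
clock: 3.53
tcp_pos: [0.5054, -0.0302, 0.1712]
orientation: [-0.001, 0.086, 0.996, 0.0]
wrist_force: [-0.1, -0.8, 0.4]
finger_gap: 0.0599
grip_force: 0.0
```

```bash
python3 -m inch '[0,-0.3,0,0,0,0,0,0,0,0,0,0,0,0,0,0,0,0,0,0]' -1 40
python3 -m inch '[0,0,0,0,0,0,0,0,0,0,0,0,0,0,0,0,0,0,0,0]'
```

```text
clock: 3.95
tcp_pos: [0.5061, -0.0333, 0.173]
orientation: [0.001, 0.086, 0.996, 0.0]
wrist_force: [-0.1, 0.8, 3.1]
finger_gap: 0.0274
grip_force: 41.2
clock: 4.37
tcp_pos: [0.5061, -0.0333, 0.173]
orientation: [0.001, 0.086, 0.996, -0.0]
wrist_force: [-0.5, 1.1, 5.2]
finger_gap: 0.0276
grip_force: 41.4
```

Gap is 27.6 mm, which matches the wanted pipe's 28 mm. Lifting.

```bash
python3 -m inch '[0,0,-0.5,0,0,0,-1,0,0,0,-1,0,0,0,-1,0,0,0,-1,0]'
python3 -m inch '[0,0,-1,0,0,0,-1.2,0,0,0,-1.5,0,0,0,-1.2,0,0,0,-0.6,0]'
python3 -m inch '[0,0,0,0,0,0,0,0,0,0,0,0,0,0,0,0,0,0,0,0]'
python3 - <<'E'
from h import *
for n in("side","top"): cv2.imwrite(f"pics/{n}2.png",eyes.read_camera(n)[:,:,::-1])
# refined lens: dark ring mask in the start pictures
for n,(x0,y0,x1,y1) in dict(side=(365,335,410,372),top=(128,180,168,215)).items():
    im=cv2.imread(f"pics/{n}0.png"); g=im.max(2)[y0:y1,x0:x1]
    c,l,st,ce=cv2.connectedComponentsWithStats((g<45).astype('uint8'))
    for i in range(1,c):
        if st[i,4]>40: print(n,st[i,:2]+[x0,y0],st[i,2:],ce[i]+[x0,y0])
E
```

```text
clock: 4.78
tcp_pos: [0.5054, -0.0333, 0.2184]
orientation: [0.0, 0.086, 0.996, -0.0]
wrist_force: [-0.1, 0.4, -0.8]
finger_gap: 0.0275
grip_force: 40.7
clock: 5.2
tcp_pos: [0.5061, -0.0335, 0.2746]
orientation: [0.001, 0.086, 0.996, -0.0]
wrist_force: [0.1, 0.7, -0.7]
finger_gap: 0.0275
grip_force: 40.7
clock: 5.62
tcp_pos: [0.505, -0.0332, 0.2714]
orientation: [-0.001, 0.086, 0.996, 0.0]
wrist_force: [0.1, -0.7, -1.3]
finger_gap: 0.027
grip_force: 40.7
side [374 342] [ 32  30 550] [389.31272727 354.05272727]
```

View pics/side2.png

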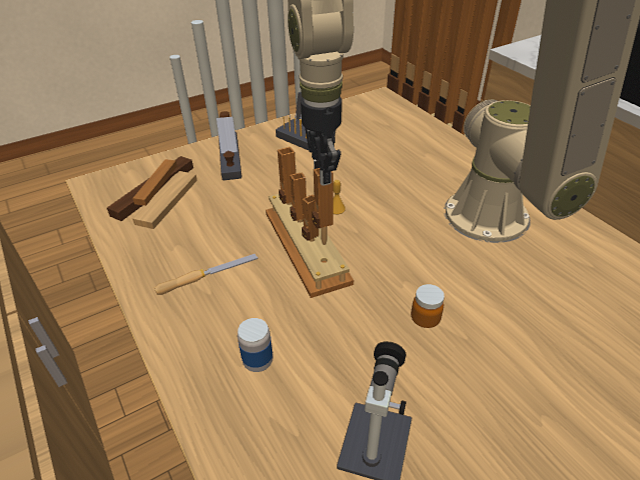

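The pipe hangs upright in the fingers, clear of the rack near (323,200), and the other three are still standing. I'll check the lens estimate against the column top, which is known to be at 262 mm.

```bash
python3 - <<'E'
from h import *
U=lambda p:(np.array(p)-[400,0])/3.3333+[90,140]
V=lambda p:np.array(p)/4+[330,330]
p,g=tri(V((202,193)),U((452,60))); print("cap",p,g)
r,g=tri(V((240,93)),U((597,203))); print("ring",r,g)
d=p-r; print(np.hypot(*d[:2]),np.arctan2(d[1],d[0]))
k=np.array([onz("top",U(q),.014)[:2] for q in [(643,57),(765,203),(640,303)]])
ks=np.array([onz("side",V(q),.014)[:2] for q in [(327,350),(102,292),(30,552)]])
# column foot: parallel check with pipe in hand, top at tcp+0.031
s=get_state(); t=s["tcp_pos"]; print("hand", t, proj("side",t+[0,0,.031]),proj("side",t-[0,0,.163]),proj("top",t))
for th in (.72,.73,.74):
    u=np.array([np.cos(th),np.sin(th)]); print(th,"lens from cap",p[:2]-.1*u)
E
```

```text
cap [0.67522333 0.40025915 0.2563032 ] 0.002074370902789829
ring [0.60863357 0.3411427  0.19877497] 0.0029087969288003478
0.08904465800911135 0.7260174234301713
hand [ 0.50514713 -0.03321751  0.2716569 ] [322.21060864 170.57580505] [323.12759354 242.70868943] [351.10820551 262.21780349]
0.72 lens from cap [0.60004276 0.33432068]
0.73 lens from cap [0.60070589 0.33357219]
0.74 lens from cap [0.60137647 0.33283036]
```

```bash
python3 -m inch '[0.3,1,0,0,0.3,2,0,0,0.4,2.5,0,0,0.4,2.5,0,0,0.4,2.5,0,0]'
python3 -m inch '[0.4,2.5,0,0,0.4,2.5,0,0,0.4,2.5,0,0,0.3,2.5,0,0,0.3,2.5,0,0]'
python3 -m inch '[0.3,2.5,0,0,0.2,2,0,0,0,1,0,0,0,0.2,0,0,0,0,0,0]'
python3 -m inch '[0,0,0,-0.06,0,0,0,-0.1,0,0,0,-0.1,0,0,0,-0.1,0,0,0,-0.1]'
python3 -m inch '[0,0,0,-0.1,0,0,0,-0.1,0,0,0,-0.1,0,0,0,-0.09,0,0,0,-0.05]'
python3 -m inch '[0,0,0,0,0,0,0,0,0,0,0,0,0,0,0,0,0,0,0,0]'
python3 - <<'E'
from h import *
s=get_state();q=s["orientation"];M=R.from_quat(np.roll(q,-1)).as_matrix();print(s["tcp_pos"],s["joint_pos"],"toolx",M[:,0],"tooly",M[:,1],"pipe yaw",np.arctan2(M[1,1],M[0,1])-np.pi/2)
for n in("side","top"): cv2.imwrite(f"pics/{n}3.png",eyes.read_camera(n)[:,:,::-1])
a=cv2.imread("pics/side3.png");t=cv2.imread("pics/top3.png")
r=lambda a,w,h:cv2.resize(a,(w,h),interpolation=cv2.INTER_CUBIC)
cv2.imwrite("pics/z5.png",np.hstack([r(a[200:400,300:433],400,600),r(t[110:260,100:200],400,600)]))
E
```

```text
clock: 6.13
tcp_pos: [0.5053, 0.0748, 0.2722]
orientation: [-0.0, 0.086, 0.996, 0.0]
wrist_force: [0.4, -0.2, -0.2]
finger_gap: 0.0273
grip_force: 40.7
clock: 6.55
tcp_pos: [0.5086, 0.2015, 0.2722]
orientation: [-0.0, 0.086, 0.996, 0.0]
wrist_force: [0.2, -0.0, 0.5]
finger_gap: 0.0272
grip_force: 40.7
clock: 6.97
tcp_pos: [0.5138, 0.2569, 0.2719]
orientation: [-0.0, 0.085, 0.996, -0.0]
wrist_force: [0.4, -0.1, -0.5]
finger_gap: 0.0271
grip_force: 40.7
clock: 7.38
tcp_pos: [0.5141, 0.255, 0.2724]
orientation: [-0.0, -0.145, 0.989, -0.0]
wrist_force: [-0.9, -0.0, -1.5]
finger_gap: 0.0271
grip_force: 40.7
clock: 7.8
tcp_pos: [0.5142, 0.2549, 0.2724]
orientation: [-0.0, -0.357, 0.934, -0.0]
wrist_force: [-0.2, 0.0, -0.7]
finger_gap: 0.0272
grip_force: 40.8
clock: 8.22
tcp_pos: [0.5141, 0.2563, 0.2723]
orientation: [0.0, -0.356, 0.935, 0.0]
wrist_force: [-0.4, 0.2, -0.2]
finger_gap: 0.0271
grip_force: 40.7
[0.5141148  0.25627308 0.27225132] [ 3.22692775e-01  3.04785753e-01  1.58337298e-01  1.42429822e+00
  2.79515457e-05 -4.04561304e-01] toolx [-7.47002761e-01 -6.64820933e-01 -5.66423744e-05] tooly [-6.64820934e-01  7.47002762e-01  6.15292188e-06] pipe yaw 0.7272540796582518
```

View pics/z5.png

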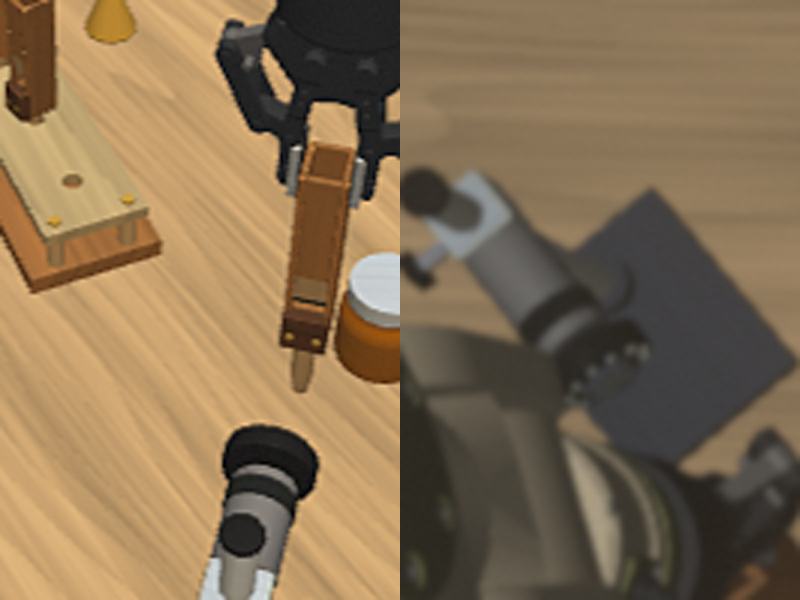

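The pipe is held upright, with its mouth at about (403,299) facing the ring at (390,352). The other pipes and the jar are untouched.

```bash
python3 - <<'E'
from h import *
t=get_state()["tcp_pos"];th=.727;u=np.array([np.cos(th),np.sin(th),0])
for n,X,o in(("mouth",t+.0165*u-[0,0,.071],(403,299.3)),("toe",t-[0,0,.163],(400.3,330)),("top",t+[0,0,.031],(411,253)),("ring ctr behind lens",np.array([.6005,.334,.203])+.01*u,(390,353))):
    p=proj("side",X);print(n,p,o)
# horizontal pixel->m scale at mouth
X=t+.0165*u-[0,0,.071];v=np.array([-u[1],u[0],0])
for d in(u,v,np.array([0,0,1])):print((proj("side",X+.01*d)-proj("side",X)))
E
```

```text
mouth [401.35843011 303.1584535 ] (403, 299.3)
toe [398.37407693 329.11344912] (400.3, 330)
top [409.004366   254.76516348] (411, 253)
ring ctr behind lens [389.44394613 351.29017248] (390, 353)
[-1.03581089  4.10044464]
[5.6098883  1.18889779]
[ 0.53940566 -3.81117541]
```

```bash
python3 - <<'E'
import cv2
a=cv2.imread("pics/side3.png")[240:375,365:445]
cv2.imwrite("pics/z6.png",cv2.resize(a,(355,600),interpolation=cv2.INTER_LANCZOS4) if 0 else cv2.hconcat([cv2.resize(a[:60],(400,300),interpolation=cv2.INTER_CUBIC),cv2.resize(a[45:105],(400,300),interpolation=cv2.INTER_CUBIC)]))
b=cv2.imread("pics/z6.png"); c=cv2.resize(a[75:135],(400,300),interpolation=cv2.INTER_CUBIC)
cv2.imwrite("pics/z6.png",cv2.vconcat([b,cv2.hconcat([c,c])]))
E
```

```text
(no output)
```

View pics/z6.png

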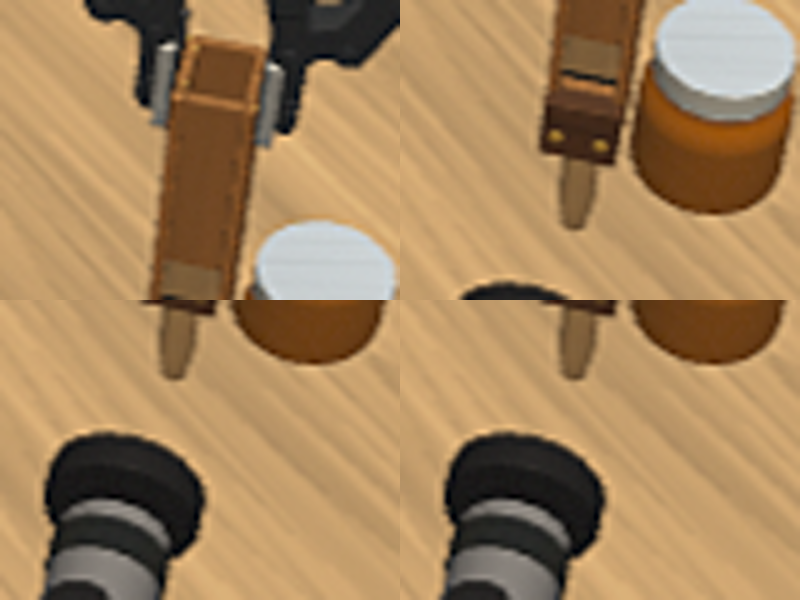

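```bash
python3 - <<'E'
from h import *
th=.727;u=np.array([np.cos(th),np.sin(th),0]);v=np.array([-u[1],u[0],0])
print("obs: left 374 right 405.8 top 401.4")
L=np.array([.6005,.334,.203])
c=np.array([proj("side",L+.026*(np.cos(a)*v+np.sin(a)*np.array([0,0,1]))) for a in np.linspace(0,6.28,60)])
print("front rim at .203: min",c.min(0),"max",c.max(0),"at argtop",c[c[:,1].argmin()]); print("obs top (387,341.4) right (405.8,355)")
E
```

```text
obs: left 374 right 405.8 top 401.4
front rim at .203: min [375.00950557 335.87290948] max [406.57177096 356.69420911] at argtop [386.47298029 335.87290948]
obs top (387,341.4) right (405.8,355)
```

```bash
python3 - <<'E'
from h import *
th=.73;u=np.array([np.cos(th),np.sin(th),0])
for nm,c in (("sidebase",(.6505,.3821)),("topbase",(.6485,.3733)),("mean",(.6495,.3777))):
    C=np.array([*c,0])
    print(nm,"side cap",proj("side",C+.035*u+[0,0,.262]),"obs 380.5,378.2; colfoot",proj("side",C+.035*u+[0,0,.014]),"obs 372,~458; top cap",proj("top",C+.035*u+[0,0,.262]),"obs 105.6,158")
    for z in(.19,.2): print(z,"ring mid side",proj("side",C-.058*u+[0,0,z]),"obs 390,354.2; top",proj("top",C-.058*u+[0,0,z]),"obs 149.1,200.9")
E
```

```text
sidebase side cap [381.43386342 379.05897429] obs 380.5,378.2; colfoot [371.70498541 460.13731642] obs 372,~458; top cap [100.88344444 156.89943058] obs 105.6,158
0.19 ring mid side [390.18483421 357.11034253] obs 390,354.2; top [148.91107008 202.79122104] obs 149.1,200.9
0.2 ring mid side [390.67837841 353.4172697 ] obs 390,354.2; top [147.1191101  202.11612035] obs 149.1,200.9
topbase side cap [378.88652107 373.90518748] obs 380.5,378.2; colfoot [369.70673382 455.39018664] obs 372,~458; top cap [105.91520246 158.18462291] obs 105.6,158
0.19 ring mid side [387.91903716 352.82136149] obs 390,354.2; top [153.56843351 203.98082148] obs 149.1,200.9
0.2 ring mid side [388.39034991 349.12093378] obs 390,354.2; top [151.82649267 203.31849663] obs 149.1,200.9
mean side cap [380.15468104 376.47093061] obs 380.5,378.2; colfoot [370.70235573 457.75542755] obs 372,~458; top cap [103.39932205 157.54202639] obs 105.6,158
0.19 ring mid side [389.04770326 354.95784036] obs 390,354.2; top [151.2397506  203.38602095] obs 149.1,200.9
0.2 ring mid side [389.53005513 351.26101048] obs 390,354.2; top [149.47280016 202.71730818] obs 149.1,200.9
```

Side-view data agree on a lens height of about .197. I'll lower the pipe 4 mm and move it 2 mm toward the lens.

```bash
python3 -m inch '[-0.1,0,0.1,0,-0.1,0,0.2,0,0,0,0.1,0,0,0,0,0,0,0,0,0]'
python3 -m inch '[0,0,0,0,0,0,0,0,0,0,0,0,0,0,0,0,0,0,0,0]'
python3 -m inch '[0,0,0,0,0,0,0,0,0,0,0,0,0,0,0,0,0,0,0,0]'
python3 -c "from workcell import env;print(env.hand_in())"
```

```text
clock: 8.73
tcp_pos: [0.5155, 0.2579, 0.268]
orientation: [-0.0, -0.356, 0.934, 0.0]
wrist_force: [1.4, 0.2, -1.5]
finger_gap: 0.0274
grip_force: 40.7
clock: 9.15
tcp_pos: [0.5156, 0.2579, 0.2683]
orientation: [0.0, -0.356, 0.934, 0.0]
wrist_force: [0.7, 0.2, -0.6]
finger_gap: 0.0271
grip_force: 40.7
clock: 9.57
tcp_pos: [0.5156, 0.2578, 0.2682]
orientation: [0.0, -0.356, 0.934, 0.0]
wrist_force: [-0.2, -0.7, -0.1]
finger_gap: 0.0272
grip_force: 40.7
the job is handed in; nothing more can be done
None
```

I handed the job in at about 9.6 s with the 134 mm pipe held steady and upright, facing the lens at what I measured as 100 mm; no verdict came back, and the lens height (about 197 mm, give or take 5 mm) is the least certain figure.

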